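# Set the thread-cutting gauge's sliding stop to the red length

### The job

On the thread-cutting gauge, gently push the sliding stop along its rail, fingertips against one side of its black fin, until its pin clicks down into the notch beside the red tab, then leave it there and take the hand away. Only push it: do not pinch the fin from both sides or pull up the brass pin, and leave everything else on the counter where it stands.

Things in the scene. Friction and masses are not known exactly. Their poses are not given: they have to be found in the camera images.
- rail: the gauge, fixed: wooden base board 130 x 420 mm, 8 mm thick, with an aluminium rail along its own y and, at x = +25 to +37 mm, a dark strip (top at 34 mm) with four notches 13.5 mm wide at y = -125, -65, +65, +125 mm. Grey end blocks 58 mm high at y = +/-197 mm. Origin on the counter under the middle of the rail; x to the tab side, z up
- stop (a joint): y of the sliding stop's middle in the rail's frame, m (-0.16 to 0.16). Starts between the two inner notches. Slides with about 1 N; getting its pin out of a notch takes 4 to 8 N; within about 4 mm of a notch's middle it is drawn to the middle by itself
- stop_mark (a point): tip of the black pointer on the sliding stop, 40 mm above the counter, at x = +72 mm in the rail's frame and the same y as the stop's middle; it passes over the tabs. The stop is a white block 76 mm across the rail x 44 mm along it, top 52 mm above the counter, with the black fin standing on it
- cheek_left: black plate, the +y side of the stop's fin; outer face 12 mm to +y of the stop's middle. The fin (both plates) is 24 mm thick along the rail, with an 8 mm slot between; it spans x = -30 to +10 mm in the rail's frame and 52 to 95 mm above the counter. Origin on the counter plane at the stop's middle (rail x = 0), axes as the rail's
- cheek_right: black plate forming the -y side of the fin; its outer face is 12 mm to -y of the stop's middle; origin and axes as for cheek_left
- pin (a joint): height of the spring-loaded brass index pin in m: 0 when it rides on the flat of the strip, about -0.0055 when it has dropped in a notch; it grows when the pin is pulled up. Its knob, 16 mm across, is at x = +31 mm of the rail's frame on the stop's middle, 66 to 79 mm above the counter
- tab_red: red colour tab, 26 x 22 mm and 6 mm thick, lying fixed on the base board at x = +66 mm of the rail's frame, its middle at the same y as a notch; which colour is at which notch varies. Origin at the centre of its underside (8 mm above the counter), axes as the rail's. Marks the notch to set
- tab_yellow: yellow colour tab, 26 x 22 mm and 6 mm thick, lying fixed on the base board at x = +66 mm of the rail's frame, its middle at the same y as a notch; which colour is at which notch varies. Origin at the centre of its underside (8 mm above the counter), axes as the rail's
- tab_green: green colour tab, 26 x 22 mm and 6 mm thick, lying fixed on the base board at x = +66 mm of the rail's frame, its middle at the same y as a notch; which colour is at which notch varies. Origin at the centre of its underside (8 mm above the counter), axes as the rail's
- tab_blue: blue colour tab, 26 x 22 mm and 6 mm thick, lying fixed on the base board at x = +66 mm of the rail's frame, its middle at the same y as a notch; which colour is at which notch varies. Origin at the centre of its underside (8 mm above the counter), axes as the rail's
- spool_pink: pink thread spool, upright, 38 mm across and 50 mm tall, origin at the centre of its underside; loose, to be left alone
- spool_teal: teal thread spool, upright, 38 mm across and 50 mm tall, origin at the centre of its underside; loose, to be left alone
- spool_orange: orange thread spool, upright, 38 mm across and 50 mm tall, origin at the centre of its underside; loose, to be left alone
- bead_jar: closed jar, 52 mm across, 75 mm tall, origin at the centre of its underside; loose, to be left alone
- hoop: wooden embroidery hoop lying flat, 100 mm across, 10 mm high, origin at the centre of its underside; loose, to be left alone
- button_tin: round copper-coloured tin, 68 mm across, 35 mm high, origin at the centre of its underside; loose, to be left alone
- kit_box: cardboard box 60 x 90 x 30 mm, origin at the centre of its underside; loose, to be left alone

How it is judged:
By the outcome, as a careful person would: the job done as asked, in the order asked, and still so for the second after the job is handed in, with the robot touching nothing.
It also fails if it takes over 40 s, if anything falls off the work surface, if the arm or the gripper's body presses on something with over 40 N, if the wrist force passes 120 N, or if a joint passes its speed limit or range.

### The arm

A 6-joint arm with a two-finger parallel gripper is mounted at the origin on the work surface. World frame = base frame: x ahead of the robot, y to its left, z up, the work surface at z = 0. Lengths are in m, angles in degrees, forces in N, time in s.
With the tool pointing down it reaches from about 0.35 to 0.875 m from the base axis. Payload 4.2 kg.
Tool frame: the origin (TCP) lies midway between the tips of the shut fingers; the grasp point (between the pads) lies 19 mm behind it (r.pinch_z is the distance from the TCP to the grasp point, in m); z points along the fingers, y is the line along which they close (so a half turn about z gives the same grasp; the last joint's range is limited). The gripper opens to 87 mm and grips with 3 to 60 N. Pads are 19 mm wide; open, the fingers measure 117 mm over their backs; the gripper's body (75 mm by 190 mm) begins 51 mm behind the grasp point.
Start: joints at [90.791, 22.042, 0.453, 0, -68.411, -14.817], TCP at [0.151, 0.606, 0.191] pointing down, gripper open.
Joint ranges: [-179.83, 179.83], [-69.29, 118.12], [-61.27, 80.66], [-181.25, 117.63], [-171.15, -9.14], [-177.46, 177.46]. Speed limits (degrees/s): [159.86, 159.86, 180, 180, 180, 180].

### API

Orientations are given as a 3x3 rotation matrix whose columns are the frame's x, y, z axes.
In Python, from station import r, imaging, models gives the robot as it stands. The module is installed in compiled form; this text tells all that it offers.
- The arm moves only by the tool apply_moves, never from a script. Its argument "moves" is a list of rows, each a list of 2 entries, a list of its own where there are three numbers: the shift along the tool's x, y, z in m, then the turn about the tool's z in degrees. A call has 1 to 5 rows; each row shifts and turns the commanded pose from where the row before left it, along the tool's axes as they then stand; what a row does not reach is not made up. A row lasts 1/12 s, in which the tool goes at most 41.7 mm and 7.16 degrees, less where a joint would pass 70% of its speed; a pose out of reach is approached as far as the arm can. A call is refused whole if a number of a shift passes 0.0417 or a number of a turn 7.16, either way. A call with a gripper value outside its range is refused whole. "hand" is the finger opening in m, from 0 to 0.087, set as the call begins (left out, the last holds). The fingers move at their own pace and stop on an object; the grip force is fixed at half the most. Time passes only in rows, so rows that do not move let the fingers close. It gives the time, the measured TCP pose, the force, the opening and the grip force at its end, in the units of the state.
- r.sense(): the state, without advancing time (a new reading comes with each control period).
- imaging.capture(name): name is "scene" or "side" or "wrist"; returns a dict with "frame" (384x512x3 uint8, blue, green, red), "intrinsics" (3x3 intrinsics, pixels), "eye" and "orientation" of the camera in the world. Camera axes: x right, y down, z forward; pixel columns grow to the right and rows downward; lengths in m; the calibration is good to about 2 mm. A picture is of the moment at which its call begins. There is no depth.
- r.finish_job(): hands the job in; it is judged then, once.
Trained networks look in a picture, given as the dict that the camera call returned (one of the last four; its "shot" number tells which), for a name from the list of things; names that differ only in an ending like _2 or _b are one class to them, and where a whole thing is asked for, a point or a joint stands for the part that bears it (a point fixed in the world has none). Each returns a list of dicts, best first, with "confidence" (0 to 1); they miss things now and then, are a little off and sometimes report something else, mostly with a low value. They report only what shows in the picture. A call takes as long as a camera call.
- models.cut_out(picture, target): "region" (384x512 bool, what is visible of it) and "extent" ([left, top, width, height] as shares, 0 to 1, of the picture: columns of its width, rows of its height, round what is visible of it).
- models.place_of(picture, target): "at" ([column, row] as shares, 0 to 1, of the picture: columns of its width, rows of its height: a listed point, or the origin of a listed thing).
The state is a dict: "time_s": time; "joints": joint angles; "joint_velocities": joint speeds; "effort": joint torques, N m; "tcp_pos": TCP position; "ee_rot": TCP orientation; "wrist_force": force on the tool from outside, world axes, zero at the start; "moment": the same for the moment, N m; "gripper_width": opening from 0.0 (shut) to 1.0 (fully open); "gripper_force": force on a finger pad.
Only numpy, scipy, OpenCV 4.12 (cv2) and the standard library are available. Lean on these libraries where they do the work, as an engineer would, in place of code of your own. Each camera call takes 0.05 s, during which the arm holds its last target. There are 200 camera calls.

## Working session

There is one attempt and no reset: what is moved stays moved. The work goes in short steps, Python scripts to look and compute and a tool call to move; the robot and the scene stay as the last step left them, time stands still between calls to the robot, and variables do not carry over. Pictures are saved under pics/ and viewed, at most 10 in all, crops included, and the job is handed in when it is done.

Besides the shell and the picture viewer there is one more tool, called after "Request:" by a JSON object that holds its "method" and its "body". apply_moves: Moves the arm, as the interface text tells. Its arguments: {"type":"object","properties":{"moves":{"type":"array"},"hand":{"type":"number"}},"required":["moves"]}

```bash
mkdir -p pics; cat > h.py <<'E'
import numpy as np,cv2
from station import r,imaging,models
def ray(p,at):
    K=np.array(p["intrinsics"]);h,w=p["frame"].shape[:2]
    d=np.linalg.solve(K,[at[0]*w,at[1]*h,1]);d=np.array(p["orientation"])@d
    return np.array(p["eye"]),d
def onz(p,at,z):
    e,d=ray(p,at);return e+d*(z-e[2])/d[2]
def tri(rays):
    A=0;b=0
    for e,d in rays:
        d=d/np.linalg.norm(d);M=np.eye(3)-np.outer(d,d);A=A+M;b=b+M@e
    return np.linalg.solve(A,b)
E
python3 - <<'E'
from h import *
np.set_printoptions(precision=4,suppress=True)
P={n:imaging.capture(n) for n in("scene","side","wrist")}
cv2.imwrite("pics/a.png",np.hstack([P["scene"]["frame"],P["side"]["frame"]])[:, :])
im=cv2.resize(cv2.imread("pics/a.png"),(800,300));cv2.imwrite("pics/a.png",np.vstack([im,cv2.resize(np.hstack([P["wrist"]["frame"],0*P["wrist"]["frame"]]),(800,300))]))
for t,z in dict(rail=0,stop_mark=.04,cheek_left=0,cheek_right=0,tab_red=.008,tab_yellow=.008,tab_green=.008,tab_blue=.008,spool_pink=0,spool_teal=0,spool_orange=0,bead_jar=0,button_tin=0,kit_box=0,hoop=0).items():
    R=[]
    for n,p in P.items():
        l=models.place_of(p,t)
        if l: 
            print(t,n,round(l[0]["confidence"],2),np.round(l[0]["at"],3),onz(p,l[0]["at"],z)); 
            if l[0]["confidence"]>.4:R.append(ray(p,l[0]["at"]))
    if len(R)>1: print("   tri",tri(R))
s=r.sense();print(s["time_s"],s["tcp_pos"],s["ee_rot"],s["wrist_force"])
E
```

```text
rail scene 0.88 [0.456 0.539] [ 0.5628 -0.0039  0.    ]
rail side 0.86 [0.536 0.57 ] [0.5625 0.0068 0.    ]
   tri [ 0.5627  0.     -0.0034]
stop_mark scene 0.84 [0.526 0.524] [0.6446 0.0214 0.04  ]
stop_mark side 0.66 [0.472 0.52 ] [0.6312 0.0267 0.04  ]
   tri [0.638  0.0235 0.0361]
tab_red scene 0.46 [0.535 0.513] [0.622  0.0752 0.008 ]
tab_red side 0.54 [0.461 0.58 ] [0.6231 0.0679 0.008 ]
   tri [0.6224 0.0718 0.0104]
tab_yellow scene 0.48 [0.415 0.639] [ 0.6133 -0.1348  0.008 ]
tab_yellow side 0.58 [0.615 0.674] [0.4395 0.1042 0.008 ]
   tri [ 0.4957 -0.0397 -0.1246]
tab_green scene 0.51 [0.567 0.487] [0.632  0.1323 0.008 ]
tab_green side 0.64 [0.424 0.607] [0.6378 0.1185 0.008 ]
   tri [0.6347 0.1253 0.0133]
tab_blue scene 0.49 [0.46  0.603] [ 0.6243 -0.073   0.008 ]
spool_pink scene 0.78 [0.424 0.439] [0.4311 0.0949 0.    ]
spool_pink side 0.92 [0.61  0.674] [0.4462 0.0968 0.    ]
   tri [0.4407 0.0935 0.002 ]
spool_teal scene 0.67 [0.333 0.523] [ 0.4314 -0.0745  0.    ]
spool_teal side 0.86 [0.671 0.57 ] [ 0.4285 -0.0647  0.    ]
   tri [ 0.4289 -0.0715 -0.0036]
spool_orange
[... 167 characters left out ...]
.508 0.658] [ 0.6981 -0.0862  0.    ]
bead_jar side 0.63 [0.466 0.49 ] [ 0.7    -0.0822  0.    ]
   tri [ 0.6992 -0.0847 -0.0008]
button_tin scene 0.91 [0.274 0.732] [ 0.5608 -0.2839  0.    ]
button_tin side 0.55 [0.622 0.447] [ 0.5506 -0.2726  0.    ]
   tri [ 0.5546 -0.2815 -0.0053]
kit_box scene 0.85 [0.588 0.4  ] [0.5658 0.2904 0.    ]
kit_box side 0.6 [0.392 0.816] [0.5551 0.2973 0.    ]
   tri [ 0.5602  0.2952 -0.0046]
hoop scene 0.9 [0.633 0.55 ] [0.7375 0.1097 0.    ]
hoop side 0.85 [0.344 0.581] [0.7415 0.1178 0.    ]
   tri [ 0.7394  0.1146 -0.0017]
2.4 [0.1514 0.6064 0.1912] [[ 0.9702 -0.2424 -0.    ]
 [-0.2424 -0.9702  0.    ]
 [-0.     -0.     -1.    ]] [-0.5605 -0.4641  0.4967]
```

View pics/a.png

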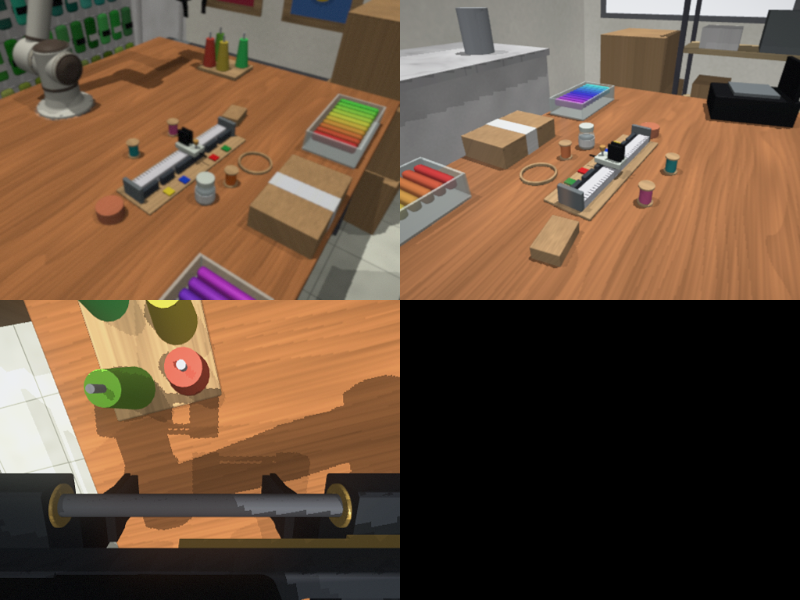

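The gauge lies almost along world y: red tab near (0.622, 0.072), and the black fin near (0.559, 0.03), at rail y of about +24 mm. So the push goes toward +y from the -y side. I'll approach high with the fingers shut.

Request:
{"method": "apply_moves", "body": {"moves": [[[0.0286,0.0284,0],0],[[0.0286,0.0284,0],0],[[0.0286,0.0284,0],0],[[0.0286,0.0284,0],0],[[0.0286,0.0284,0],0]], "hand": 0}}

```text
time_s: 2.82
tcp_pos: [0.2564, 0.4322, 0.1913]
ee_rot: [[0.97, -0.242, 0.0], [-0.242, -0.97, 0.0], [0.0, -0.0, -1.0]]
wrist_force: [0.6, 0.6, 0.9]
gripper_width: 0.705
gripper_force: 0.0
```

Request:
{"method": "apply_moves", "body": {"moves": [[[0.0286,0.0284,0],0],[[0.0286,0.0284,0],0],[[0.0286,0.0284,0],0],[[0.0286,0.0284,0],0],[[0.0286,0.0284,0],0]]}}

```text
time_s: 3.23
tcp_pos: [0.3607, 0.2598, 0.1916]
ee_rot: [[0.97, -0.242, 0.001], [-0.242, -0.97, 0.001], [0.0, -0.001, -1.0]]
wrist_force: [0.9, 0.1, 0.2]
gripper_width: 0.325
gripper_force: 0.0
```

Request:
{"method": "apply_moves", "body": {"moves": [[[0.0286,0.0284,0],0],[[0.0286,0.0284,0],0],[[0.0286,0.0284,0],0],[[0.0286,0.0284,0],0],[[0.0286,0.0284,0],0]]}}

```text
time_s: 3.65
tcp_pos: [0.4652, 0.0872, 0.1917]
ee_rot: [[0.97, -0.242, 0.001], [-0.242, -0.97, 0.001], [0.001, -0.001, -1.0]]
wrist_force: [1.0, 0.6, 0.0]
gripper_width: 0.015
gripper_force: 0.0
```

Request:
{"method": "apply_moves", "body": {"moves": [[[0.0286,0.0284,0],0],[[0.0286,0.0284,0],0],[[0.0286,0.0284,0],0],[[0,0,0],-5],[[0,0,0],-5]]}}

```text
time_s: 4.07
tcp_pos: [0.5277, -0.0168, 0.1906]
ee_rot: [[0.997, -0.071, -0.001], [-0.071, -0.997, -0.0], [-0.001, 0.0, -1.0]]
wrist_force: [-2.2, 0.5, -0.4]
gripper_width: 0.001
gripper_force: 0.0
```

```bash
python3 - <<'E'
from h import *
np.set_printoptions(precision=4,suppress=True)
P={n:imaging.capture(n) for n in("scene","side","wrist")}
c=[cv2.resize(P[n]["frame"][120:290,130:360],(400,296)) for n in("scene",)]+[cv2.resize(P["side"]["frame"][130:290,170:390],(400,296))]
cv2.imwrite("pics/b.png",np.vstack([np.hstack(c),cv2.resize(np.hstack([P["wrist"]["frame"],0*P["wrist"]["frame"]]),(800,300))]))
for t,z in dict(rail=0,stop_mark=.04,cheek_left=0,cheek_right=0,pin=.07,tab_red=.008,tab_yellow=.008,tab_green=.008,tab_blue=.008).items():
    for n,p in P.items():
        if n=="side" and t.startswith("tab"): continue
        l=models.place_of(p,t)
        if l: print(t,n,round(l[0]["confidence"],2),np.round(l[0]["at"],3),onz(p,l[0]["at"],z))
s=r.sense();print(s["time_s"],s["tcp_pos"],P["wrist"]["eye"])
E
```

```text
rail scene 0.67 [0.459 0.535] [0.5625 0.0027 0.    ]
rail side 0.73 [0.532 0.564] [ 0.5701 -0.0006  0.    ]
rail wrist 0.61 [0.478 0.369] [ 0.5619 -0.0048  0.    ]
stop_mark scene 0.72 [0.519 0.529] [0.6424 0.0108 0.04  ]
stop_mark side 0.63 [0.473 0.521] [0.6295 0.0279 0.04  ]
stop_mark wrist 0.9 [0.427 0.192] [0.6362 0.0147 0.04  ]
cheek_left wrist 0.62 [0.444 0.379] [0.5586 0.0163 0.    ]
cheek_right scene 0.48 [0.427 0.437] [0.4312 0.1008 0.    ]
cheek_right wrist 0.57 [0.438 0.371] [0.5624 0.0199 0.    ]Traceback (most recent call last):
  File "<stdin>", line 9, in <module>
ValueError: it knows: bead_jar, button_tin, cheek_left, cheek_right, hoop, kit_box, rail, spool_orange, spool_pink, spool_teal, stop_mark, tab_blue, tab_green, tab_red, tab_yellow
```

View pics/b.png

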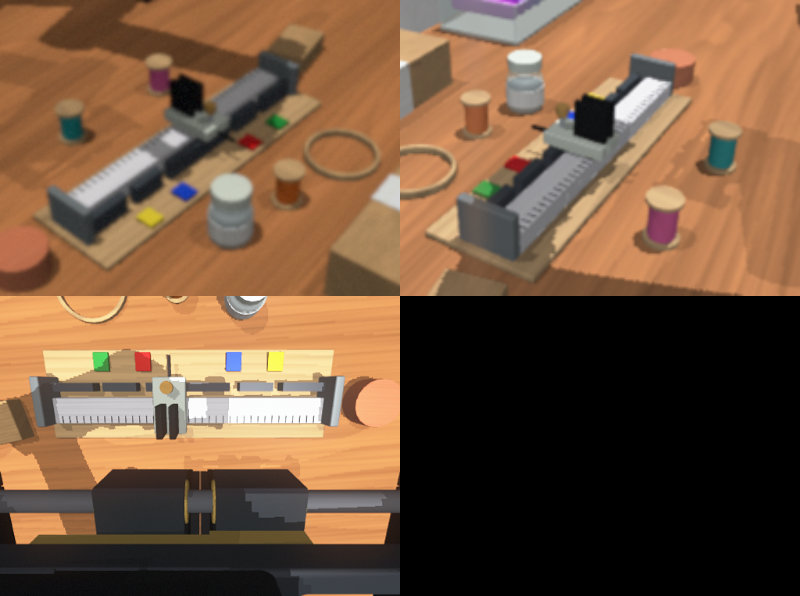

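The wrist view is clear: the tabs (display pixels) are green (101,362), red (143,362), blue (233,362), yellow (275,362). The pointer is at (168,358) and the fin at (167,420). Next, an exact frame fit from the tab colours.

```bash
python3 - <<'E'
from h import *
np.set_printoptions(precision=4,suppress=True)
p=imaging.capture("wrist");f=p["frame"]
hsv=cv2.cvtColor(f,cv2.COLOR_BGR2HSV)
px=dict(green=(101,66),red=(143,66),blue=(233,66),yellow=(275,66));Y=dict(green=.125,red=.065,blue=-.065,yellow=-.125)
W=[];L=[]
for k,(u,v) in px.items():
    u=int(u*1.28);v=int(v*1.28);c=hsv[v,u].astype(int)
    m=(abs(hsv[...,0].astype(int)-c[0])<8)&(hsv[...,1]>150)
    n,lab,st,ce=cv2.connectedComponentsWithStats(m.astype(np.uint8),connectivity=4)
    i=lab[v,u];a=(ce[i]+.5)/[512,384];w=onz(p,a,.014);print(k,c,st[i],w)
    W.append(w[:2]);L.append([.066,Y[k]])
W=np.array(W);L=np.array(L);a=W-W.mean(0);b=L-L.mean(0)
th=np.arctan2((b[:,0]*a[:,1]-b[:,1]*a[:,0]).sum(),(a*b).sum())
R=np.array([[np.cos(th),-np.sin(th)],[np.sin(th),np.cos(th)]]);o=W.mean(0)-R@L.mean(0)
print("th",np.degrees(th),"o",o,"res",(L@R.T+o-W))
np.savez("rail.npz",R=R,o=o)
for t,z in(("stop_mark",.04),("cheek_left",0),("cheek_right",0)):
    l=models.place_of(p,t)
    if l:print(t,R.T@(onz(p,l[0]["at"],z)[:2]-o))
# fin dark columns at top, z=.095
g=f.max(2);v=int(112*1.28);row=g[v,180:250];print(v,list(zip(range(180,250),row)))
for u in(200,230):print(u,R.T@(onz(p,(u/512,v/384),.095)[:2]-o))
s=r.sense();print(s["time_s"],s["tcp_pos"],R.T@(np.array(s["tcp_pos"][:2])-o),s["wrist_force"])
E
```

```text
green [ 63 159 215] [120  72  19  21 272] [0.6392 0.1192 0.014 ]
red [  1 193 206] [173  72  22  24 483] [0.6311 0.0579 0.014 ]
blue [112 144 252] [     0      0    512    384 196534] [ 0.5015 -0.0136  0.014 ]
yellow [ 30 162 252] [343  72  21  24 462] [ 0.618 -0.131  0.014]
th -17.13221806341559 o [0.5344 0.0276] res [[-0.0049  0.0084]
 [-0.0145  0.0123]
 [ 0.0768 -0.0404]
 [-0.0574  0.0197]]
stop_mark [0.0979 0.0159]
cheek_left [ 0.0246 -0.0031]
cheek_right [0.0271 0.0051]
143 [(180, np.uint8(200)), (181, np.uint8(199)), (182, np.uint8(198)), (183, np.uint8(200)), (184, np.uint8(200)), (185, np.uint8(199)), (186, np.uint8(199)), (187, np.uint8(198)), (188, np.uint8(201)), (189, np.uint8(199)), (190, np.uint8(198)), (191, np.uint8(199)), (192, np.uint8(199)), (193, np.uint8(200)), (194, np.uint8(199)), (195, np.uint8(200)), (196, np.uint8(200)), (197, np.uint8(190)), (198, np.uint8(209)), (199, np.uint8(111)), (200, np.uint8(56)), (201, np.uint8(62)), (202, np.uint8(62)), (203, np.uint8(63)), (204, np.uint8(64)), (205, np.uint8(66)), (206, np.uint8(65)), (207, np.uint8(60)), (208, n
[... 315 characters left out ...]
, np.uint8(67)), (224, np.uint8(65)), (225, np.uint8(61)), (226, np.uint8(61)), (227, np.uint8(58)), (228, np.uint8(53)), (229, np.uint8(154)), (230, np.uint8(167)), (231, np.uint8(164)), (232, np.uint8(187)), (233, np.uint8(192)), (234, np.uint8(204)), (235, np.uint8(206)), (236, np.uint8(210)), (237, np.uint8(191)), (238, np.uint8(142)), (239, np.uint8(139)), (240, np.uint8(163)), (241, np.uint8(161)), (242, np.uint8(255)), (243, np.uint8(255)), (244, np.uint8(253)), (245, np.uint8(253)), (246, np.uint8(253)), (247, np.uint8(253)), (248, np.uint8(253)), (249, np.uint8(253))]
200 [0.034 0.016]
230 [ 0.0402 -0.0107]
5.0167 [ 0.527  -0.0144  0.1911] [ 0.0053 -0.0423] [-0.2536 -0.7061 -0.1131]
```

Request:
{"method": "apply_moves", "body": {"moves": [[[0.023,0.017,0],0],[[0,0,0.04],0],[[0,0,0.035],0],[[0,0,0.025],0],[[0,0,0.02],0]]}}

```text
time_s: 5.43
tcp_pos: [0.5474, -0.0333, 0.0686]
ee_rot: [[0.997, -0.071, -0.003], [-0.071, -0.997, -0.0], [-0.003, 0.001, -1.0]]
wrist_force: [0.1, -0.1, 0.1]
gripper_width: 0.008
gripper_force: 0.0
```

Request:
{"method": "apply_moves", "body": {"moves": [[[0,0,0],0],[[0,-0.004,0],0],[[0,-0.004,0],0],[[0,-0.004,0],0],[[0,0,0],0]]}}

```text
time_s: 5.85
tcp_pos: [0.5509, -0.0199, 0.0729]
ee_rot: [[0.998, -0.069, 0.004], [-0.069, -0.998, 0.001], [0.004, -0.001, -1.0]]
wrist_force: [-0.2, 1.2, 0.2]
gripper_width: 0.006
gripper_force: 0.0
```

```bash
python3 - <<'E'
from h import *
c=[]
for n,(a,b,l,w) in dict(scene=(150,240,210,120),side=(140,230,230,120)).items():
    c.append(cv2.resize(imaging.capture(n)["frame"][a:b,l:l+w],(400,300),interpolation=cv2.INTER_CUBIC))
top=np.hstack(c)
w=imaging.capture("wrist")["frame"]
cv2.imwrite("pics/c.png",np.vstack([top,cv2.resize(np.hstack([w,0*w]),(800,300))]))
print(r.sense()["tcp_pos"],r.sense()["wrist_force"])
E
```

```text
[ 0.5500754  -0.02065313  0.0721164 ] [-0.77297316 -0.45820652  0.13284009]
```

View pics/c.png

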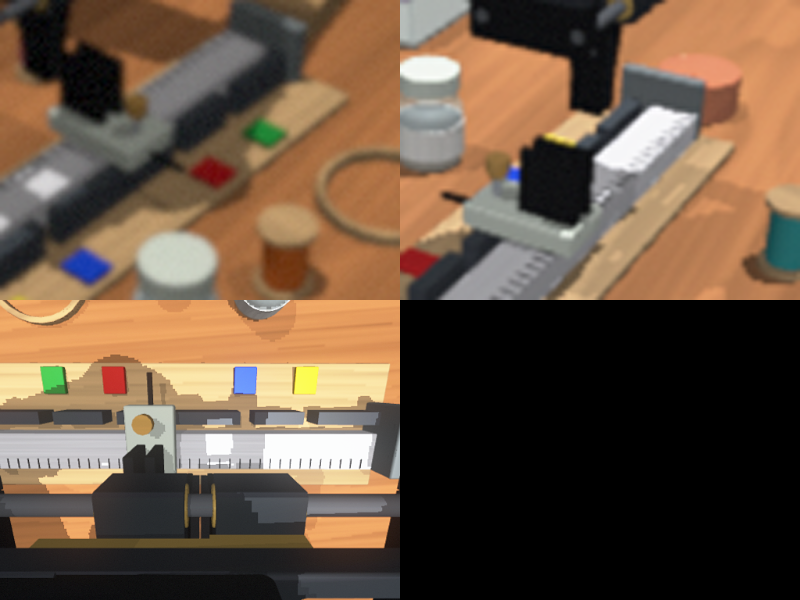

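Before contact I'll check the fingertip height by projecting the TCP and the expected fin corners into the views.

```bash
python3 - <<'E'
from h import *
o=np.array([.5608,-.0021]);X=np.array([.9976,-.0692]);Yv=np.array([.0692,.9976])
c=[]
s=r.sense();t=np.array(s["tcp_pos"]);print(t)
ys=.022
fin=[np.r_[o+X*x+Yv*(ys+y),z] for x in(-.03,.01) for y in(-.012,.012) for z in(.052,.095)]
for n,(a,b,l,w) in dict(scene=(140,240,190,133),side=(120,220,230,133)).items():
    p=imaging.capture(n);im=cv2.resize(p["frame"][a:b,l:l+w],None,fx=3,fy=3,interpolation=cv2.INTER_CUBIC)
    for q,col in [(t,(0,255,0))]+[(f,(0,255,255)) for f in fin]:
        v=np.array(p["intrinsics"])@(np.array(p["orientation"]).T@(q-np.array(p["eye"])));u=v[:2]/v[2];print(n,u.round(1))
        cv2.circle(im,tuple(int(k) for k in (u-[l,a])*3),2,col,-1)
    c.append(im)
im=np.hstack(c);im=np.clip(im.astype(float)*1.5,0,255).astype(np.uint8);cv2.imwrite("pics/d.png",im)
E
```

```text
[ 0.5500754  -0.02065313  0.0721164 ]
scene [223.3 183.1]
scene [225.9 181.2]
scene [225.3 165.5]
scene [233.  176.6]
scene [232.6 161.1]
scene [238.9 188. ]
scene [238.6 172.2]
scene [245.9 183.2]
scene [245.9 167.5]
side [286.  185.7]
side [288.2 202.4]
side [289.5 183.8]
side [283.  207.5]
side [284.1 188.6]
side [271.1 197.3]
side [271.8 179.1]
side [265.6 202.2]
side [266.2 183.7]
```

View pics/d.png

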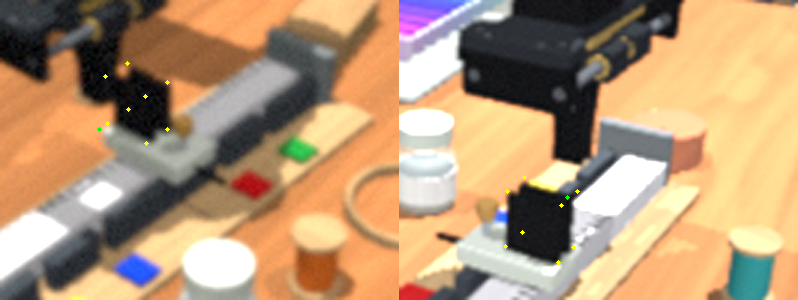

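```bash
python3 - <<'E'
from h import *
a=imaging.capture("scene");b=imaging.capture("side")
R=[ray(a,(221.7/512,172.7/384)),ray(b,(288.7/512,172.7/384))]
p=tri(R);print(p)
for e,d in R:
    d=d/np.linalg.norm(d);w=p-e;print(np.linalg.norm(w-d*(w@d)))
w=imaging.capture("wrist");s=r.sense();print(np.array(w["eye"])-s["tcp_pos"],w["orientation"],s["time_s"],s["joints"])
E
```

```text
[ 0.54820304 -0.02388785  0.10139653]
0.0010810281407850433
0.0010810281407849804
[ 0.06829467 -0.00572778  0.19370862] [[-6.91764851e-02 -9.65404151e-01 -2.51414876e-01]
 [-9.97604172e-01  6.67596745e-02  1.81400695e-02]
 [-7.28123098e-04  2.52067395e-01 -9.67709408e-01]] 6.25 [ 1.46954583e+01  2.15909576e+01 -1.94092547e+01  2.33426209e-03
 -4.89916091e+01  7.12671946e+01]
```

The views show the real fingertip at z of about 0.101, some 29 mm above the reported TCP height, though x and y agree. At this height it would miss the fin, so I'll lower carefully and measure again.

Request:
{"method": "apply_moves", "body": {"moves": [[[0,0.006,0],0],[[0,0,0.01],0],[[0,0,0.01],0],[[0,0,0],0],[[0,0,0],0]]}}

```text
time_s: 6.67
tcp_pos: [0.5482, -0.0273, 0.0498]
ee_rot: [[0.998, -0.07, -0.003], [-0.07, -0.998, -0.001], [-0.003, 0.001, -1.0]]
wrist_force: [-0.5, -0.8, 0.0]
gripper_width: 0.0
gripper_force: 0.0
```

```bash
python3 - <<'E'
from h import *
c=[];s=r.sense();t=np.array(s["tcp_pos"]);print(t,s["wrist_force"])
for n,(a,b,l,w) in dict(scene=(140,240,190,133),side=(120,220,230,133)).items():
    p=imaging.capture(n);im=cv2.resize(p["frame"][a:b,l:l+w],None,fx=3,fy=3,interpolation=cv2.INTER_CUBIC)
    for q,col in [(t,(0,255,0)),(t+[0,0,.029],(255,0,255))]:
        v=np.array(p["intrinsics"])@(np.array(p["orientation"]).T@(q-np.array(p["eye"])));u=v[:2]/v[2]
        cv2.circle(im,tuple(int(k) for k in (u-[l,a])*3),2,col,-1)
    c.append(im)
im=np.hstack(c);cv2.imwrite("pics/e.png",np.clip(im.astype(float)*1.8,0,255).astype(np.uint8))
E
```

```text
[ 0.54823446 -0.0272676   0.0498126 ] [-0.49619567 -0.81889136  0.03113327]
```

View pics/e.png

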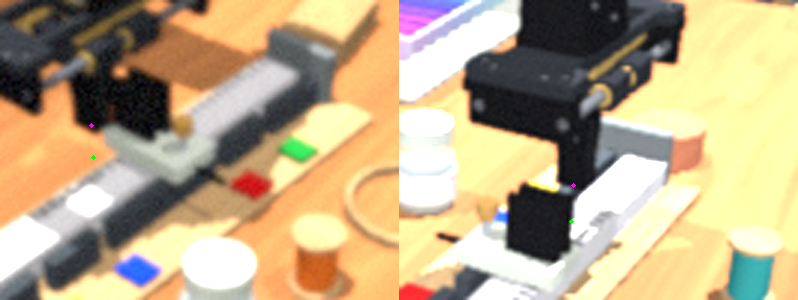

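The magenta point (TCP + 29 mm) sits on the visible fingertip in both views, so the real tip is now at about z 0.079. I'll go 8 mm lower and then approach the fin.

Request:
{"method": "apply_moves", "body": {"moves": [[[0,0,0.008],0],[[0,-0.005,0],0],[[0,-0.005,0],0],[[0,-0.004,0],0],[[0,-0.003,0],0]]}}

```text
time_s: 7.18
tcp_pos: [0.5506, -0.0092, 0.0434]
ee_rot: [[0.998, -0.07, 0.001], [-0.07, -0.998, 0.0], [0.001, -0.0, -1.0]]
wrist_force: [-0.2, 0.8, 0.3]
gripper_width: 0.01
gripper_force: 0.0
```

Request:
{"method": "apply_moves", "body": {"moves": [[[0,-0.003,0],0],[[0,-0.003,0],0],[[0,-0.003,0],0],[[0,-0.003,0],0],[[0,-0.003,0],0]]}}

```text
time_s: 7.6
tcp_pos: [0.5514, 0.0051, 0.0432]
ee_rot: [[0.998, -0.07, -0.0], [-0.07, -0.998, -0.0], [-0.0, 0.0, -1.0]]
wrist_force: [0.6, -2.1, 0.4]
gripper_width: 0.006
gripper_force: 0.8
```

Request:
{"method": "apply_moves", "body": {"moves": [[[0,-0.003,0],0],[[0,-0.003,0],0],[[0,-0.003,0],0],[[0,-0.003,0],0],[[0,0,0],0]]}}

```text
time_s: 8.02
tcp_pos: [0.5524, 0.0176, 0.0431]
ee_rot: [[0.998, -0.07, 0.0], [-0.07, -0.998, 0.0], [0.0, -0.0, -1.0]]
wrist_force: [-0.3, 0.5, -0.1]
gripper_width: 0.005
gripper_force: 0.0
```

```bash
cat > m.py <<'E'
from h import *
import sys
o=np.array([.5608,-.0021]);X=np.array([.9976,-.0692]);Yv=np.array([.0692,.9976])
s=r.sense();t=np.array(s["tcp_pos"]);d=t[:2]-o;print("tcp rail",d@X,d@Yv,t[2],s["wrist_force"],s["time_s"])
p=imaging.capture("wrist");l=models.place_of(p,"stop_mark")
if l:q=onz(p,l[0]["at"],.04)[:2]-o;print("mark",l[0]["confidence"],q@X,q@Yv)
l=models.place_of(p,"tab_red")
if l:q=onz(p,l[0]["at"],.008)[:2]-o;print("red",l[0]["confidence"],q@X,q@Yv)
c=[cv2.resize(p["frame"],(400,300))]+[cv2.resize(imaging.capture(n)["frame"][a:a+100,l:l+133],(400,300)) for n,a,l in(("scene",140,190),("side",120,230))]
cv2.imwrite(sys.argv[1],np.vstack([np.hstack(c[:2]),np.hstack([c[2],0*c[2]])]))
E
python3 m.py pics/f.png
```

```text
tcp rail -0.009738845995361102 0.01903148650940952 0.04313880264828602 [-0.29459994  0.5431723  -0.0812532 ] 8.0167
mark 0.71 0.07234765643053655 0.03872161035366583
red 0.88 0.06539849121326292 0.06551117749054045
```

View pics/f.png

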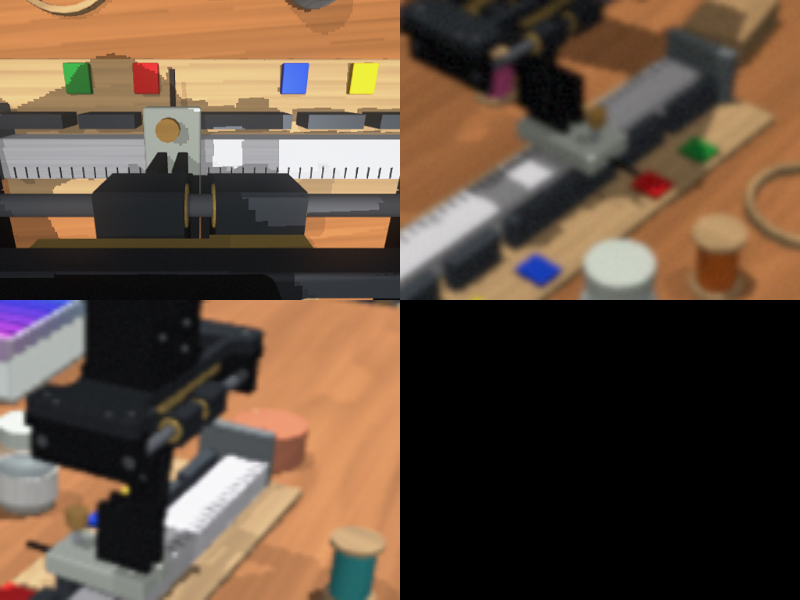

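The stop is being pushed: the pointer is now at rail y of about 39 mm, against 65.5 mm for red.

Request:
{"method": "apply_moves", "body": {"moves": [[[0,-0.003,0],0],[[0,-0.003,0],0],[[0,-0.003,0],0],[[0,-0.003,0],0],[[0,-0.003,0],0]]}}

```text
time_s: 8.68
tcp_pos: [0.5532, 0.0321, 0.0431]
ee_rot: [[0.998, -0.07, -0.0], [-0.07, -0.998, -0.0], [-0.0, 0.0, -1.0]]
wrist_force: [-0.0, -1.9, -0.1]
gripper_width: 0.007
gripper_force: 0.7
```

Request:
{"method": "apply_moves", "body": {"moves": [[[0,-0.002,0],0],[[0,-0.002,0],0],[[0,0,0],0],[[0,0,0],0]]}}

```text
time_s: 9.02
tcp_pos: [0.5538, 0.0363, 0.0432]
ee_rot: [[0.998, -0.07, 0.001], [-0.07, -0.998, 0.0], [0.0, -0.0, -1.0]]
wrist_force: [1.0, 0.3, -0.2]
gripper_width: 0.005
gripper_force: 0.0
```

```bash
python3 m.py pics/g.png
```

```text
tcp rail -0.009617781605216048 0.03784357990765131 0.04321038611286756 [ 1.03858769  0.32667385 -0.17865233] 9.0167
mark 0.86 0.07378099592734931 0.06274266407703638
red 0.65 0.06567727740915175 0.064996228372239
```

View pics/g.png

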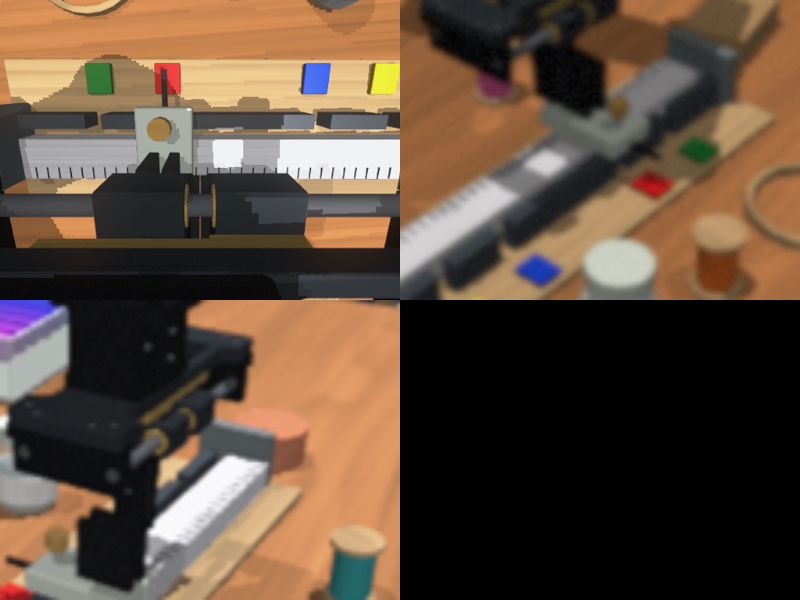

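The stop block has jumped about 8 px (roughly 5 mm) ahead of the fingers and the pointer lies over the red tab, so the pin seems to have dropped. I'll back off, lift and verify.

Request:
{"method": "apply_moves", "body": {"moves": [[[0,0.008,0],0],[[0,0.012,0],0],[[0,0,-0.03],0],[[0,0,-0.04],0],[[0,0,-0.04],0]]}}

```text
time_s: 9.68
tcp_pos: [0.551, 0.0142, 0.1535]
ee_rot: [[0.997, -0.071, -0.003], [-0.071, -0.997, -0.001], [-0.003, 0.001, -1.0]]
wrist_force: [0.9, 0.1, -0.8]
gripper_width: 0.011
gripper_force: 0.0
```

Request:
{"method": "apply_moves", "body": {"moves": [[[-0.03,-0.01,-0.01],0],[[0,-0.01,0],0],[[0,0,0],0],[[0,0,0],0]]}}

```text
time_s: 10.02
tcp_pos: [0.5235, 0.0374, 0.163]
ee_rot: [[0.998, -0.07, -0.0], [-0.07, -0.998, -0.0], [-0.0, 0.0, -1.0]]
wrist_force: [0.3, 0.2, 0.2]
gripper_width: 0.005
gripper_force: 0.0
```

```bash
python3 m.py pics/h.png; python3 - <<'E'
from h import *
# zoomed wrist crop + crop of scene for pin height
p=imaging.capture("wrist");cv2.imwrite("pics/i.png",cv2.resize(p["frame"][40:210,120:346],(798,600),interpolation=cv2.INTER_CUBIC))
o=np.array([.5608,-.0021]);Yv=np.array([.0692,.9976]);X=np.array([.9976,-.0692])
hsv=cv2.cvtColor(p["frame"],cv2.COLOR_BGR2HSV);m=((hsv[...,0]<6)|(hsv[...,0]>174))&(hsv[...,1]>170)
n,lab,st,ce=cv2.connectedComponentsWithStats(m.astype(np.uint8))
for i in range(1,n):
    if 200<st[i,4]<1500:
        x,y,w,h=st[i,:4];q=onz(p,((x+w/2)/512,(y+h/2)/384),.014)[:2]-o;print("red",st[i],q@X,q@Yv)
l=models.cut_out(p,"cheek_left")
E
```

```text
tcp rail -0.03997576147127661 0.03687114319422098 0.16297543710179413 [0.30764536 0.2053257  0.2348309 ] 10.0167
mark 0.62 0.07431602546870014 0.06412167455089393
red 0.91 0.06533001785680648 0.06772496051842006
red [216  61  22  26 282] 0.06606790659673833 0.06511945387904917
```

View pics/i.png

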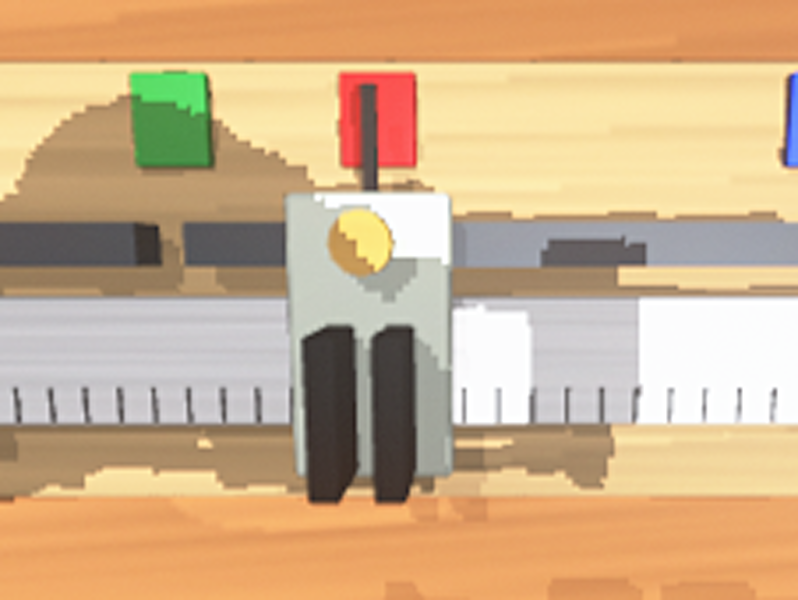

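```bash
python3 - <<'E'
from h import *
o=np.array([.5608,-.0021]);Yv=np.array([.0692,.9976]);X=np.array([.9976,-.0692])
p=imaging.capture("wrist")
for n,u,v,z in(("tip",368.5,88,.04),("pointer base",370,185,.04),("blockL",287,196,.052),("blockR",450,196,.052),("blockL2",298,470,.052),("blockR2",452,470,.052),("knob hi",361,242,.079),("knob lo",361,242,.0735),("finL",303,345,.095),("finR",413,345,.095),("redL",341,75,.014),("redR",416,75,.014)):
    a=((120+u*226/798)/512,(40+v*170/600)/384);q=onz(p,a,z)[:2]-o;print(n,(q@X).round(4),(q@Yv).round(4))
E
```

```text
tip 0.0714 0.0655
pointer base 0.0468 0.0657
blockL 0.0434 0.0863
blockR 0.0434 0.0438
blockL2 -0.0293 0.0865
blockR2 -0.0294 0.0437
knob hi 0.0316 0.0646
knob lo 0.0316 0.0651
finL 0.0084 0.077
finR 0.0084 0.0515
redL 0.0783 0.0757
redR 0.0783 0.0542
```

All measurements put the stop at 65 mm ± 0.5 mm, centred on the red notch, and the hand is clear. Handing in.

```bash
python3 -c "
from station import r
print(r.finish_job())"
```

```text
the job is handed in; nothing more can be done
None
```

The job is handed in: the stop was pushed from one side of its fin only and measured at 65 mm, the middle of the red-tab notch, with the hand clear; the pin's drop was inferred from the stop jumping ahead of the fingers, not seen.

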